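# Set the attenuator's click sleeve to 5 and shelve it

## Robot

A 6-joint arm with a two-finger parallel gripper is mounted at the origin on the work surface. World frame = base frame: x ahead of the robot, y to its left, z up, the work surface at z = 0. Lengths are in m, angles in rad, forces in N, time in s.
With the tool pointing down it reaches from about 0.35 to 0.975 m from the base axis. Payload 4.9 kg.
Tool frame: the origin (TCP) lies at the very end of the fingers, on their centre line; the grasp point (between the pads) lies 19 mm behind it (manip.tcp_to_grasp is the distance from the TCP to the grasp point, in m); z points along the fingers, y is the direction in which the jaws open and shut (so a half turn about z gives the same grasp; the last joint's range is limited). The gripper opens to 85 mm and grips with 20 to 120 N. Pads are 22 mm wide; open, the fingers measure 114 mm over their backs; the gripper's body (76 mm by 85 mm) begins 54 mm behind the grasp point. The pads swing forward as they close: fully open they stand 13 mm farther back than shut.
Start: joints at [-1.279, 0.053, 1.613, -0, 1.476, -0.119], TCP at [0.25, -0.573, 0.231] pointing down, gripper open.
Joint ranges: [-3.01, 3.01], [-1.01, 2.22], [0.06, 2.58], [-1.02, 4.17], [0.09, 2.62], [-3.14, 3.14]. Speed limits (rad/s): [2.57, 2.57, 3.14, 3.14, 3.14, 3.14].

## Interface

Orientations are given as a unit quaternion [w, x, y, z].
In Python, from plant import sensors, cams, job, finder, manip gives the robot as it stands.
- The arm moves only by the shell command python3 -m pendant 'ROWS'. ROWS is JSON, a list of rows, each an object of numbers: "wx", "wy", "wz": the turn, a rotation vector about the tool's x, y, z in degrees; "dx", "dy", "dz": the shift along the tool's x, y, z in m; "hand": the gripper's target within -1 to 1 (fully open at 1, half-way at 0, shut at -1). A call has 1 to 20 rows; each row is the pose to reach, as a shift and turn from the pose commanded when the call began, along the tool's axes at that moment; what a row does not reach only later rows make up. A row lasts 1/12 s, in which the tool goes at most 41.7 mm and 7.16 degrees, less where a joint would pass 70% of its speed; a pose out of reach is approached as far as the arm can. A call with a gripper value outside its range is refused whole. The fingers move at their own pace and stop on an object; the grip force is fixed at half the most. Time passes only in rows, so rows that repeat a pose let the fingers close. It gives the time, the measured TCP pose, the force and the opening at its end, in the units of the state.
- sensors.state(): the state, without advancing time (a new reading comes with each control period).
- cams.grab_frame(name): name is "side" or "top" or "wrist"; returns (picture, depth): 400x640x3 uint8, red, green, blue; 400x640 float32, m along the optical axis (not along the pixel's ray), 0 where there is no reading.
- cams.calibration(name): a dict with "fov_y" (degrees; the focal length in pixels is half the picture's height over the tangent of half this angle, whatever the lens; pixels are square), "cx", "cy" (the principal point, pixels), "pose" (4x4, takes a point from camera to world coordinates); the wrist camera has in their place "hand_eye" (4x4, takes a point from camera to tool coordinates, whose origin is the TCP and whose axes are the flange's). Camera axes: x right, y down, z forward; pixel columns grow to the right and rows downward; lengths in m; the calibration is good to about 2 mm. A picture is of the moment at which its call begins: read the wrist's pose just before it. calibration takes no time and is no camera call.
- job.job_done(): hands the job in, once; it reports no verdict.
Trained networks look in the newest picture that a camera, given by its name, has taken for a name from the list of things; names that differ only in an ending like _2 or _b are one class to them, and where a whole thing is asked for, a point or a joint stands for the part that bears it (a point fixed in the world has none). Each returns a list of dicts, best first, with "score" (0 to 1); they miss things now and then, are a little off and sometimes report something else, mostly with a low value. They report only what shows in the picture. A call takes as long as a camera call. They do not tell look-alikes from the thing itself.
- finder.look_for(camera, thing): "position" ([x, y, z] in m, in world coordinates, good to about 4 mm: the middle of the surface that is visible of it).
The state is a dict: "time": time; "joint_pos": joint angles; "joint_vel": joint speeds; "joint_efforts": joint torques, N m; "tool_pos": TCP position; "tool_rot": TCP orientation; "contact_force": force on the tool from outside, world axes, zero at the start; "ft_torque": the same for the moment, N m; "gripper_width": opening from 0.0 (shut) to 1.0 (fully open).
Only numpy, scipy, OpenCV 4.12 (cv2) and the standard library are available. Lean on these libraries where they do the work, as an engineer would, in place of code of your own. Each camera call takes 0.05 s, during which the arm holds its last target. There are 200 camera calls.

## Task

Take the attenuator module that stands alone on the bench by its white housing (never carry it by the black sleeve) and put it down in the aluminium holder with the four corner lips, then turn the sleeve there until its white line clicks in at 5. Then take it by the housing again and stand it upright on the low shelf in the gap between the other two modules: square to the shelf, in line with them, clear of both, its scale facing the same way as theirs. Leave the other two modules, the dish and the lens cap where they are.

Things in the scene. Friction and masses are not known exactly. Their poses are not given: they have to be found in the camera images.
- module: the module to set, alone on the bench: white 56 x 56 x 36 mm block with an upright black sleeve (30 mm diameter, 24 mm high) in the middle of its top, 0.35 kg. Origin: centre of its underside, z up. Black numerals 0 to 7 on the housing's top around the sleeve, 30 degrees apart, clockwise seen from above; +x points between 3 and 4, 5 lies 45 degrees clockwise of it
- module_scale (a point): middle of the upper edge of the module's scale side: 28 mm along +x from its centre, 36 mm up
- sleeve (a joint): angle of the module's sleeve against its housing in rad: 0 at numeral 0, growing clockwise seen from above, 0.5236 per numeral (5 is 2.618), stops at 0 and at 7 (3.665); it clicks into place at each numeral and needs about 0.05 N m
- sleeve_grip: the black sleeve of the module: 30 mm diameter, 24 mm high, no taper. Origin on its axis at its foot, 36 mm above the module's underside; a white line runs from its axis across its top and down its side, and points at the set numeral (it turns with the sleeve)
- sleeve_line (a point): outer end of the white line on the sleeve's top edge, 15 mm from the axis, 60 mm above the module's underside
- holder: fixed aluminium plate 84 x 84 x 6 mm on the bench with four L-shaped corner lips that rise 8 mm above the plate and leave a 61 mm square for a module; each lip runs 17 mm or less along a side, and the middle of every side is open. Origin: centre of its underside, x and y along its sides; a seated module's underside is 6 mm above it
- shelf: fixed low grey shelf board 160 mm (x) by 460 mm (y) on two feet, its top 40 mm above the bench. Origin: bench level under its centre, its x points to the front of the scales of the modules on it, its y along the row
- left_module: module already on the shelf, at the +y end of the row: white 56 x 56 x 36 mm block with an upright black sleeve (30 mm diameter, 24 mm high) in the middle of its top. Origin: centre of the underside, x towards the middle of its scale. Leave it
- right_module: the same kind of module at the -y end of the row, about 150 mm from the other, so that one module fits between with about 19 mm to spare on each side. Leave it
- dish: closed clear petri dish, 55 mm diameter, 14 mm high, on the bench. Origin: centre of the underside. Leave it
- cap: black lens cap, 36 mm diameter, 10 mm high, near the -y end of the shelf. Origin: centre of the underside. Leave it
Mind the look-alikes: they are no part of the job. What is shaped like the right_module but blue or red is not meant.

How it is judged:
By the outcome, as a careful person would: the job done as asked, in the order asked, and still so for the second after the job is handed in, with the robot touching nothing.
It also fails if it takes over 72 s, if anything falls off the work surface, if the arm or the gripper's body presses on something with over 40 N, if the wrist force passes 120 N, or if a joint passes its speed limit or range.

## Working session

There is one attempt and no reset: what is moved stays moved. The work goes in short steps, Python scripts to look and compute and a shell command to move; the robot and the scene stay as the last step left them, time stands still between calls to the robot, and variables do not carry over. Pictures are saved under pics/ and viewed, about 8 in all and at most 12, crops included, and the job is handed in when it is done.

```bash
ls; mkdir -p pics
cat > h.py <<'E'
import numpy as np,cv2
from plant import sensors,cams,job,finder,manip
from scipy.spatial.transform import Rotation as R
def q2R(q): return R.from_quat([q[1],q[2],q[3],q[0]]).as_matrix()
def T():
    s=sensors.state(); M=np.eye(4); M[:3,:3]=q2R(s['tool_rot']); M[:3,3]=s['tool_pos']; return M
def grab(n):
    c=cams.calibration(n)
    P=T()@np.array(c['hand_eye']) if n=='wrist' else np.array(c['pose'])
    im,d=cams.grab_frame(n)
    return im,d,P,c
def f(c): return 200/np.tan(np.radians(c['fov_y'])/2)
def onplane(uv,P,c,z):
    uv=np.atleast_2d(uv).astype(float)
    r=np.c_[(uv[:,0]-c['cx'])/f(c),(uv[:,1]-c['cy'])/f(c),np.ones(len(uv))]@P[:3,:3].T
    return P[:3,3]+r*((z-P[2,3])/r[:,2])[:,None]
def proj(X,P,c):
    p=(np.atleast_2d(X)-P[:3,3])@P[:3,:3]
    return np.c_[c['cx']+f(c)*p[:,0]/p[:,2],c['cy']+f(c)*p[:,1]/p[:,2]]
def save(n,im): cv2.imwrite('pics/'+n+'.png',cv2.cvtColor(im,cv2.COLOR_RGB2BGR))
E
python3 - <<'E'
from h import *
np.set_printoptions(precision=4,suppress=True)
s=sensors.state();print(s)
for n in ('top','side'):
    im,d,P,c=grab(n); save(n+'0',im); np.savez(n+'0.npz',im=im,d=d,P=P); print(n,c)
for t in ('module','holder','shelf','left_module','right_module','dish','cap'):
    print(t,[(np.round(r['position'],3),round(r['score'],2)) for r in (cams.grab_frame('top'),finder.look_for('top',t))[1]])
print(cams.calibration('wrist'),manip.tcp_to_grasp)
E
```

```text
pics
{'time': 0.0, 'joint_pos': array([-1.279 ,  0.0534,  1.6143,  0.    ,  1.476 , -0.119 ]), 'joint_vel': array([ 0.0006,  0.0003, -0.0025,  0.0025, -0.    , -0.0003]), 'joint_efforts': array([ -0.    , -39.3683, -37.0178,   0.    ,   0.0072,  -0.    ]), 'tool_pos': array([ 0.2494, -0.5724,  0.2301]), 'tool_rot': array([-0.001 ,  0.979 ,  0.204 , -0.0001]), 'contact_force': array([-0.2635,  0.6164,  1.1306]), 'ft_torque': array([0.0346, 0.0497, 0.0198]), 'gripper_width': 0.9979471140207113}
top {'fov_y': 57.186706540038195, 'cx': 320.33350168816594, 'cy': 204.20152917421984, 'pose': array([[ 0.0015, -0.9972,  0.0748,  0.5777],
       [-1.    , -0.0009,  0.0071,  0.0147],
       [-0.007 , -0.0748, -0.9972,  0.7408],
       [ 0.    ,  0.    ,  0.    ,  1.    ]])}
side {'fov_y': 46.30848963759652, 'cx': 316.40224602512444, 'cy': 205.89023437632753, 'pose': array([[-0.8313, -0.3483,  0.4333,  0.2507],
       [-0.5556,  0.4958, -0.6675,  0.5656],
       [ 0.0177, -0.7956, -0.6056,  0.5957],
       [ 0.    ,  0.    ,  0.    ,  1.    ]])}
module [(array([ 0.434, -0.168,  0.035]), 0.81), (
[... 184 characters left out ...]
(array([0.621, 0.082, 0.072]), 0.75), (array([ 0.433, -0.168,  0.042]), 0.46)]
right_module [(array([ 0.797, -0.048,  0.036]), 0.97), (array([ 0.641, -0.065,  0.075]), 0.95), (array([ 0.821, -0.153,  0.036]), 0.74), (array([0.813, 0.094, 0.04 ]), 0.66), (array([0.624, 0.025, 0.037]), 0.56), (array([ 0.43 , -0.172,  0.062]), 0.53)]
dish [(array([0.473, 0.001, 0.012]), 0.93)]
cap [(array([ 0.666, -0.172,  0.049]), 0.84)]
{'fov_y': 66.98654857879684, 'cx': 316.015046098601, 'cy': 200.613320180224, 'hand_eye': array([[ 0.0006, -0.966 , -0.2586,  0.0649],
       [ 1.    ,  0.0007, -0.0002,  0.0003],
       [ 0.0004, -0.2586,  0.966 , -0.1438],
       [ 0.    ,  0.    ,  0.    ,  1.    ]])} 0.0187
```

View pics/top0.png

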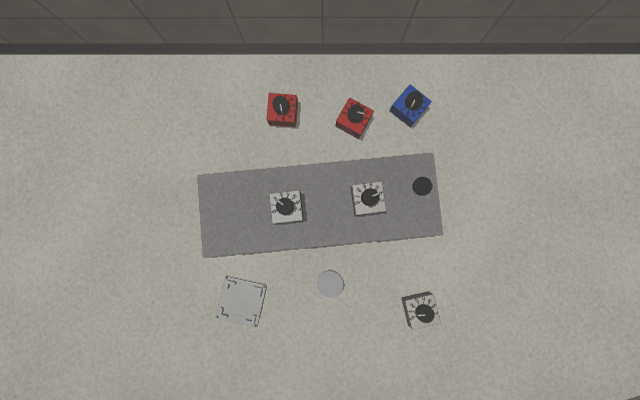

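Run:
```python
from h import *
z=np.load('top0.npz');c=cams.calibration('top')
im=z['im'];P=z['P']
def crop(X,w=50):
    u,v=proj(X,P,c)[0].astype(int); print(u,v)
    return cv2.resize(im[v-w:v+w,u-w:u+w],(400,400),interpolation=cv2.INTER_CUBIC)
save('crop1',np.hstack([crop([.434,-.168,.04]),crop([.441,.177,.005])]))
```

```text
420 308
240 301
```

View pics/crop1.png

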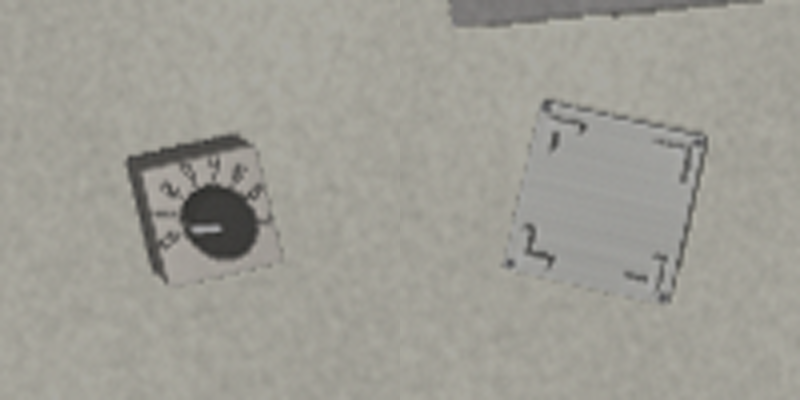

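The module to set is the white one at (420,312), alone on the bench with its scale towards +x. Its line is near numeral 1.

Possible mix-ups:
- White shelf modules at (286,207) and (369,198).
- Red ones at (282,109) and (355,118), and a blue one at (411,105).

The holder is at (241,301), the dish at (330,283) and the cap at (422,186). Next I measure poses from the depth image.

```bash
cat >> h.py <<'E'
np.set_printoptions(precision=4,suppress=True)
def cloud(d,P,c):
    v,u=np.mgrid[:400,:640]; r=np.stack([(u-c['cx'])/f(c),(v-c['cy'])/f(c),np.ones_like(u)],-1)*d[...,None]
    return r@P[:3,:3].T+P[:3,3]
def rect(im,d,P,c,X,z0,z1,rad=.06,bright=None):
    W=cloud(d,P,c); m=(d>0)&(W[...,2]>z0)&(W[...,2]<z1)&(np.hypot(W[...,0]-X[0],W[...,1]-X[1])<rad)
    if bright: m&=(im.min(-1)>bright)
    m=cv2.morphologyEx(m.astype(np.uint8),cv2.MORPH_OPEN,np.ones((3,3)))>0
    p=W[m]; (cx,cy),(w,h),a=cv2.minAreaRect((p[:,:2]*1000).astype(np.float32))
    a=(a+45)%90-45
    return dict(c=(round(cx,1),round(cy,1)),wh=(round(w,1),round(h,1)),yaw=round(a,1),z=round(float(np.median(p[:,2]))*1000,1),n=len(p))
def plan(x,y,z,yaw):
    "tool y at yaw (deg), tool down"
    M=T(); d=M[:3,:3].T@(np.array([x,y,z])-M[:3,3])
    cy=np.degrees(np.arctan2(M[1,1],M[0,1])); w=-((yaw-cy+180)%360-180)
    print('dx %.4f dy %.4f dz %.4f wz %.1f'%(*d,w),'tilt',M[:3,2],'rows>=%d'%np.ceil(max(np.linalg.norm(d)/.0417,abs(w)/7.16)))
E
python3 - <<'E'
from h import *
z=np.load('top0.npz');c=cams.calibration('top');a=(z['im'],z['d'],z['P'],c)
print('module',rect(*a,(.434,-.168),.03,.042))
print('sleeve',rect(*a,(.434,-.168),.055,.068))
print('holder',rect(*a,(.441,.177),.003,.02,.07))
print('left',rect(*a,(.621,.082),.07,.084),'sl',rect(*a,(.621,.082),.094,.108))
print('right',rect(*a,(.641,-.065),.07,.084),'sl',rect(*a,(.641,-.065),.094,.108))
print('shelf',rect(*a,(.63,.01),.034,.046,.26))
plan(.434,-.168,.17,12)
E
```

```text
module {'c': (427.6, -172.9), 'wh': (56.5, 56.2), 'yaw': 13.1, 'z': 35.7, 'n': 630}
sleeve {'c': (428.1, -172.7), 'wh': (28.6, 28.2), 'yaw': 23.3, 'z': 59.7, 'n': 217}
holder {'c': (440.7, 176.9), 'wh': (84.1, 84.6), 'yaw': -12.6, 'z': 5.9, 'n': 1795}
left {'c': (622.8, 82.7), 'wh': (56.5, 55.8), 'yaw': 7.1, 'z': 75.5, 'n': 697} sl {'c': (622.8, 83.0), 'wh': (28.4, 28.5), 'yaw': -0.0, 'z': 99.3, 'n': 232}
right {'c': (639.4, -68.8), 'wh': (56.1, 56.3), 'yaw': 7.3, 'z': 75.6, 'n': 696} sl {'c': (638.8, -68.0), 'wh': (27.8, 28.4), 'yaw': -0.3, 'z': 99.4, 'n': 226}
shelf {'c': (674.7, 11.4), 'wh': (482.6, 396.3), 'yaw': -14.3, 'z': 39.5, 'n': 18644}
dx 0.3308 dy -0.2977 dz 0.0613 wz -78.5 tilt [ 0.     -0.0001 -1.    ] rows>=11
```

```bash
python3 -m pendant '[{"dx":0.323,"dy":-0.2956,"dz":0.08,"wz":-79.5,"hand":1},{"dx":0.323,"dy":-0.2956,"dz":0.08,"wz":-79.5,"hand":1},{"dx":0.323,"dy":-0.2956,"dz":0.08,"wz":-79.5,"hand":1},{"dx":0.323,"dy":-0.2956,"dz":0.08,"wz":-79.5,"hand":1},{"dx":0.323,"dy":-0.2956,"dz":0.08,"wz":-79.5,"hand":1},{"dx":0.323,"dy":-0.2956,"dz":0.08,"wz":-79.5,"hand":1},{"dx":0.323,"dy":-0.2956,"dz":0.08,"wz":-79.5,"hand":1},{"dx":0.323,"dy":-0.2956,"dz":0.08,"wz":-79.5,"hand":1},{"dx":0.323,"dy":-0.2956,"dz":0.08,"wz":-79.5,"hand":1},{"dx":0.323,"dy":-0.2956,"dz":0.08,"wz":-79.5,"hand":1},{"dx":0.323,"dy":-0.2956,"dz":0.08,"wz":-79.5,"hand":1},{"dx":0.323,"dy":-0.2956,"dz":0.08,"wz":-79.5,"hand":1},{"dx":0.323,"dy":-0.2956,"dz":0.08,"wz":-79.5,"hand":1},{"dx":0.323,"dy":-0.2956,"dz":0.08,"wz":-79.5,"hand":1},{"dx":0.323,"dy":-0.2956,"dz":0.08,"wz":-79.5,"hand":1},{"dx":0.323,"dy":-0.2956,"dz":0.08,"wz":-79.5,"hand":1}]'
python3 - <<'E'
from h import *
im,d,P,c=grab('wrist'); save('w1',im)
print(rect(im,d,P,c,(.428,-.173),.031,.041,.06),rect(im,d,P,c,(.428,-.173),.055,.066,.03))
plan(.428,-.173,.004,13)
E
```

```text
{'c': (0.0, 0.0), 'wh': (0.0, 0.0), 'yaw': 0.0, 'z': nan, 'n': 0} {'c': (0.0, 0.0), 'wh': (0.0, 0.0), 'yaw': 0.0, 'z': nan, 'n': 0}
dx 0.3233 dy -0.2955 dz 0.2273 wz -79.5 tilt [-0. -0. -1.] rows>=12invalid input
  return _methods._mean(a, axis=axis, dtype=dtype,
  ret = ret.dtype.type(ret / rcount)
```

View pics/w1.png

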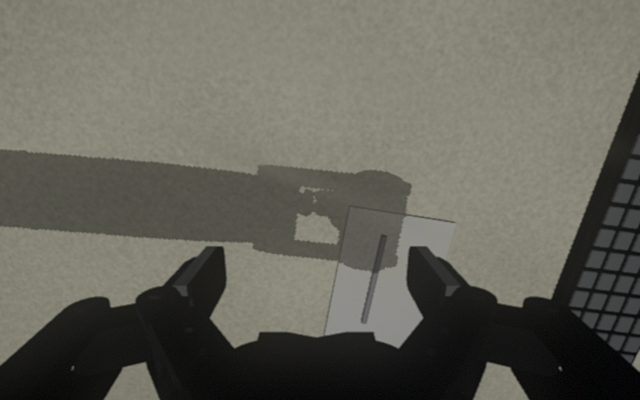

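The call was refused with "invalid input", so the arm has not moved. The picture shows only bench, a sheet of paper at (390,270) and the fingers. I'll retry with every key given.

```bash
python3 -m pendant '[{"wx":0,"wy":0,"wz":-7,"dx":0.03,"dy":-0.025,"dz":0,"hand":1}]'; python3 -m pendant --help 2>&1 | head -20
```

```text
time: 0.93
tool_pos: [0.2649, -0.5413, 0.2309]
tool_rot: [0.001, 0.965, 0.262, -0.001]
contact_force: [1.0, 0.3, 0.7]
gripper_width: 0.997
invalid input: not JSON, or not a number
```

Run:
```python
from h import *
plan(.428,-.173,.15,13)
```

```text
dx 0.3271 dy -0.2354 dz 0.0800 wz -72.6 tilt [-0.0014 -0.002  -1.    ] rows>=11
```

```bash
python3 -m pendant '[{"wx":0,"wy":0,"wz":-72.5,"dx":0.324,"dy":-0.2345,"dz":0.08,"hand":1},{"wx":0,"wy":0,"wz":-72.5,"dx":0.324,"dy":-0.2345,"dz":0.08,"hand":1},{"wx":0,"wy":0,"wz":-72.5,"dx":0.324,"dy":-0.2345,"dz":0.08,"hand":1},{"wx":0,"wy":0,"wz":-72.5,"dx":0.324,"dy":-0.2345,"dz":0.08,"hand":1},{"wx":0,"wy":0,"wz":-72.5,"dx":0.324,"dy":-0.2345,"dz":0.08,"hand":1},{"wx":0,"wy":0,"wz":-72.5,"dx":0.324,"dy":-0.2345,"dz":0.08,"hand":1},{"wx":0,"wy":0,"wz":-72.5,"dx":0.324,"dy":-0.2345,"dz":0.08,"hand":1},{"wx":0,"wy":0,"wz":-72.5,"dx":0.324,"dy":-0.2345,"dz":0.08,"hand":1},{"wx":0,"wy":0,"wz":-72.5,"dx":0.324,"dy":-0.2345,"dz":0.08,"hand":1},{"wx":0,"wy":0,"wz":-72.5,"dx":0.324,"dy":-0.2345,"dz":0.08,"hand":1},{"wx":0,"wy":0,"wz":-72.5,"dx":0.324,"dy":-0.2345,"dz":0.08,"hand":1},{"wx":0,"wy":0,"wz":-72.5,"dx":0.324,"dy":-0.2345,"dz":0.08,"hand":1},{"wx":0,"wy":0,"wz":-72.5,"dx":0.324,"dy":-0.2345,"dz":0.08,"hand":1},{"wx":0,"wy":0,"wz":-72.5,"dx":0.324,"dy":-0.2345,"dz":0.08,"hand":1},{"wx":0,"wy":0,"wz":-72.5,"dx":0.324,"dy":-0.2345,"dz":0.08,"hand":1}]'
python3 - <<'E'
from h import *
im,d,P,c=grab('wrist'); save('w2',im)
print(rect(im,d,P,c,(.428,-.173),.031,.041,.06),rect(im,d,P,c,(.428,-.173),.055,.066,.03))
plan(.428,-.173,.004,13)
E
```

```text
time: 2.18
tool_pos: [0.4269, -0.1727, 0.1518]
tool_rot: [0.0, 0.623, 0.782, -0.0]
contact_force: [0.1, -0.2, -0.4]
gripper_width: 0.998
{'c': (428.0, -173.3), 'wh': (56.1, 56.0), 'yaw': 13.0, 'z': 37.1, 'n': 2692} {'c': (427.7, -173.0), 'wh': (29.4, 29.5), 'yaw': -16.2, 'z': 61.2, 'n': 1046}
dx -0.0005 dy 0.0009 dz 0.1477 wz -0.1 tilt [ 0.0005 -0.0004 -1.    ] rows>=4
```

View pics/w2.png

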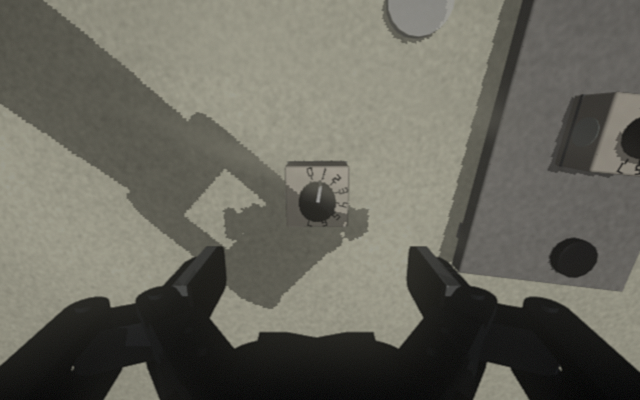

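View 4: the module is at (317,193), with 3 and 4 to the right (+x) and its line at numeral 1, so it needs four numerals clockwise. The wrist and top measurements agree within 1 mm. Now the descent and grasp.

```bash
python3 -m pendant '[{"wx":0,"wy":0,"wz":0,"dx":-0.0005,"dy":0.001,"dz":0.04,"hand":1},{"wx":0,"wy":0,"wz":0,"dx":-0.0005,"dy":0.001,"dz":0.08,"hand":1},{"wx":0,"wy":0,"wz":0,"dx":-0.0005,"dy":0.001,"dz":0.11,"hand":1},{"wx":0,"wy":0,"wz":0,"dx":-0.0005,"dy":0.001,"dz":0.13,"hand":1},{"wx":0,"wy":0,"wz":0,"dx":-0.0005,"dy":0.001,"dz":0.147,"hand":1},{"wx":0,"wy":0,"wz":0,"dx":-0.0005,"dy":0.001,"dz":0.147,"hand":1},{"wx":0,"wy":0,"wz":0,"dx":-0.0005,"dy":0.001,"dz":0.147,"hand":1},{"wx":0,"wy":0,"wz":0,"dx":-0.0005,"dy":0.001,"dz":0.147,"hand":-1},{"wx":0,"wy":0,"wz":0,"dx":-0.0005,"dy":0.001,"dz":0.147,"hand":-1},{"wx":0,"wy":0,"wz":0,"dx":-0.0005,"dy":0.001,"dz":0.147,"hand":-1},{"wx":0,"wy":0,"wz":0,"dx":-0.0005,"dy":0.001,"dz":0.147,"hand":-1},{"wx":0,"wy":0,"wz":0,"dx":-0.0005,"dy":0.001,"dz":0.147,"hand":-1},{"wx":0,"wy":0,"wz":0,"dx":-0.0005,"dy":0.001,"dz":0.147,"hand":-1},{"wx":0,"wy":0,"wz":0,"dx":-0.0005,"dy":0.001,"dz":0.147,"hand":-1},{"wx":0,"wy":0,"wz":0,"dx":-0.0005,"dy":0.001,"dz":0.147,"hand":-1}]'
python3 - <<'E'
from h import *
im,d,P,c=grab('side'); 
u,v=proj([.428,-.173,.03],P,c)[0].astype(int); save('s1',cv2.resize(im[max(v-90,0):v+60,u-100:u+100],(800,600),interpolation=cv2.INTER_CUBIC))
E
```

```text
time: 3.48
tool_pos: [0.4294, -0.1729, 0.0064]
tool_rot: [0.002, 0.622, 0.783, -0.0]
contact_force: [-2.2, -0.1, 6.1]
gripper_width: 0.642
```

View pics/s1.png

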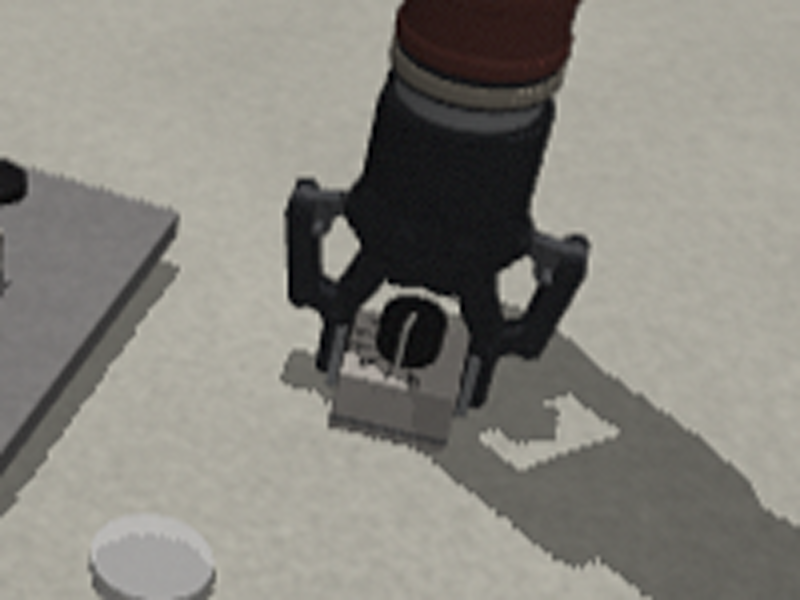

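View 5: the fingers hold the housing by two opposite sides and are clear of the sleeve. I lift and carry it to above the holder.

Run:
```python
from h import *
plan(.4407,.1769,.10,-12.6)
```

```text
dx 0.3379 dy 0.0902 dz -0.0944 wz 25.6 tilt [ 0.0022 -0.0024 -1.    ] rows>=9
```

```bash
python3 -m pendant '[{"wx":0,"wy":0,"wz":0,"dx":0,"dy":0,"dz":-0.03,"hand":-1},{"wx":0,"wy":0,"wz":0,"dx":0,"dy":0,"dz":-0.06,"hand":-1},{"wx":0,"wy":0,"wz":3,"dx":0.02,"dy":0.005,"dz":-0.09,"hand":-1},{"wx":0,"wy":0,"wz":6,"dx":0.05,"dy":0.014,"dz":-0.095,"hand":-1},{"wx":0,"wy":0,"wz":9,"dx":0.085,"dy":0.023,"dz":-0.095,"hand":-1},{"wx":0,"wy":0,"wz":12,"dx":0.12,"dy":0.032,"dz":-0.095,"hand":-1},{"wx":0,"wy":0,"wz":15,"dx":0.155,"dy":0.042,"dz":-0.095,"hand":-1},{"wx":0,"wy":0,"wz":18,"dx":0.19,"dy":0.051,"dz":-0.095,"hand":-1},{"wx":0,"wy":0,"wz":20,"dx":0.225,"dy":0.06,"dz":-0.095,"hand":-1},{"wx":0,"wy":0,"wz":22,"dx":0.26,"dy":0.07,"dz":-0.095,"hand":-1},{"wx":0,"wy":0,"wz":24,"dx":0.29,"dy":0.078,"dz":-0.095,"hand":-1},{"wx":0,"wy":0,"wz":25.5,"dx":0.315,"dy":0.085,"dz":-0.095,"hand":-1},{"wx":0,"wy":0,"wz":25.5,"dx":0.33,"dy":0.089,"dz":-0.095,"hand":-1},{"wx":0,"wy":0,"wz":25.5,"dx":0.338,"dy":0.091,"dz":-0.095,"hand":-1},{"wx":0,"wy":0,"wz":25.5,"dx":0.338,"dy":0.091,"dz":-0.095,"hand":-1},{"wx":0,"wy":0,"wz":25.5,"dx":0.338,"dy":0.091,"dz":-0.095,"hand":-1},{"wx":0,"wy":0,"wz":25.5,"dx":0.338,"dy":0.091,"dz":-0.095,"hand":-1}]'
python3 - <<'E'
from h import *
im,d,P,c=grab('wrist'); save('w3',im)
zz=T()[2,3]; print(T()[:3,3])
print('mod',rect(im,d,P,c,T()[:2,3],zz+.025,zz+.04,.06,110))
print('holder',rect(im,d,P,c,(.441,.177),.003,.02,.07))
W=cloud(d,P,c); print(W[150:260:20,316])
plan(.4407,.1769,.01,-12.6)
E
```

```text
time: 4.95
tool_pos: [0.4403, 0.1771, 0.099]
tool_rot: [0.0, 0.78, 0.626, -0.0]
contact_force: [-0.7, -0.5, -4.2]
gripper_width: 0.639
[0.4404 0.177  0.0991]
mod {'c': (445.7, 198.8), 'wh': (17.8, 56.1), 'yaw': -22.7, 'z': 129.6, 'n': 2450}
holder {'c': (445.6, 199.4), 'wh': (37.0, 84.1), 'yaw': -12.2, 'z': 7.3, 'n': 4920}
[[0.4491 0.2179 0.0015]
 [0.4459 0.2033 0.0074]
 [0.4423 0.1873 0.0063]
 [0.4459 0.2035 0.1166]
 [0.4449 0.1994 0.13  ]
 [0.443  0.1908 0.1295]]
dx -0.0000 dy 0.0003 dz 0.0891 wz 0.1 tilt [-0.0003 -0.0004 -1.    ] rows>=3
```

View pics/w3.png

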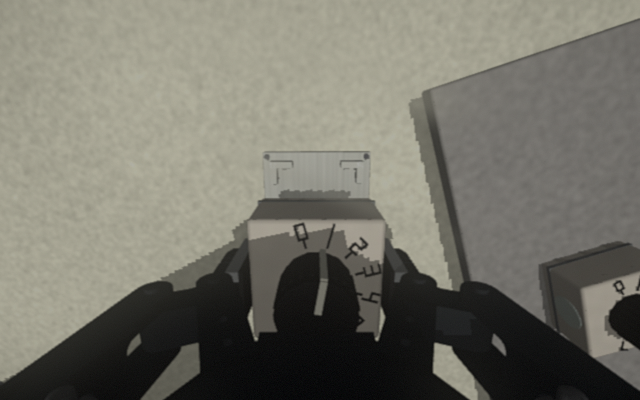

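View 6: the module is square in the jaws, its line is at 1, and the holder plate's far edge is at row 153 (cols 264–371). I compare the module's far edge at row 219 with the holder's.

Run:
```python
from h import *
im=cv2.imread('pics/w3.png');c=cams.calibration('wrist')
M=T();P=M@np.array(c['hand_eye'])
g=im.astype(int).sum(2)
print('col317',[(r,g[r,317]) for r in range(146,160,1)],[(r,g[r,300]) for r in range(194,226,2)])
print('row160',[(k,g[160,k]) for k in list(range(258,272))+list(range(364,378))]);print('row224',[(k,g[224,k]) for k in list(range(244,256,2))+list(range(376,390,2))])
loc=lambda uv,z:((onplane(uv,P,c,z)-M[:3,3])@M[:3,:3])*1000
print('holder edge tool',loc([[264.5,152.5],[370,152.5],[317,152.5]],.006)); print('mod edge',loc([[249,219],[383,219]],.130))
```

```text
col317 [(146, np.int64(497)), (147, np.int64(495)), (148, np.int64(494)), (149, np.int64(497)), (150, np.int64(470)), (151, np.int64(357)), (152, np.int64(388)), (153, np.int64(450)), (154, np.int64(459)), (155, np.int64(456)), (156, np.int64(454)), (157, np.int64(452)), (158, np.int64(454)), (159, np.int64(452))] [(194, np.int64(288)), (196, np.int64(287)), (198, np.int64(245)), (200, np.int64(176)), (202, np.int64(222)), (204, np.int64(227)), (206, np.int64(226)), (208, np.int64(225)), (210, np.int64(224)), (212, np.int64(224)), (214, np.int64(227)), (216, np.int64(226)), (218, np.int64(222)), (220, np.int64(360)), (222, np.int64(406)), (224, np.int64(144))]
row160 [(258, np.int64(474)), (259, np.int64(478)), (260, np.int64(477)), (261, np.int64(474)), (262, np.int64(457)), (263, np.int64(450)), (264, np.int64(467)), (265, np.int64(462)), (266, np.int64(443)), (267, np.int64(408)), (268, np.int64(404)), (269, np.int64(428)), (270, np.int64(419)), (271, np.int64(386)), (364, np.int64(432)), (365, np.int64(422)), (366, np.int64(444)), (367, np.int64(465)), (368, np.int64(466)), (369, np.int64(445)), (370, np.int64(455)), (371, np.int64(490)), (372, np.int64(498)), (373, np.int64(499)), (374, np.int64(493)), (375, np.int64(489)), (376, np.int64(486)), (377, np.int64(485))]
row224 [(244, np.int64(296)), (246, np.int64(290)), (248, np.int64(403)), (250, np.int64(452)), (252, np.int64(460)), (254, np.int64(459)), (376, np.int64(457)), (378, np.int64(462)), (380, np.int64(458)), (382, np.int64(450)), (384, np.int64(395)), (386, np.int64(323)), (388, np.int64(427))]
holder edge tool [[ 40.2609 -40.2884  93.0817]
 [ 40.3073  41.8224  93.0629]
 [ 40.2839   0.5688  93.0723]]
mod edge [[ 27.2354 -26.6273 -30.915 ]
 [ 27.259   26.0597 -30.927 ]]
```

Alignment is within 1 mm, against 2.5 mm of play. I lower it gently.

```bash
python3 -m pendant '[{"wx":0,"wy":0,"wz":0,"dx":-0.0005,"dy":0.0007,"dz":0.03,"hand":-1},{"wx":0,"wy":0,"wz":0,"dx":-0.0005,"dy":0.0007,"dz":0.055,"hand":-1},{"wx":0,"wy":0,"wz":0,"dx":-0.0005,"dy":0.0007,"dz":0.07,"hand":-1},{"wx":0,"wy":0,"wz":0,"dx":-0.0005,"dy":0.0007,"dz":0.075,"hand":-1},{"wx":0,"wy":0,"wz":0,"dx":-0.0005,"dy":0.0007,"dz":0.08,"hand":-1},{"wx":0,"wy":0,"wz":0,"dx":-0.0005,"dy":0.0007,"dz":0.084,"hand":-1},{"wx":0,"wy":0,"wz":0,"dx":-0.0005,"dy":0.0007,"dz":0.087,"hand":-1},{"wx":0,"wy":0,"wz":0,"dx":-0.0005,"dy":0.0007,"dz":0.0875,"hand":-1},{"wx":0,"wy":0,"wz":0,"dx":-0.0005,"dy":0.0007,"dz":0.0875,"hand":-1}]'
```

```text
time: 5.75
tool_pos: [0.4418, 0.1775, 0.0126]
tool_rot: [0.0, 0.78, 0.626, 0.001]
contact_force: [0.1, -0.5, -3.3]
gripper_width: 0.641
```

```bash
python3 -m pendant '[{"wx":0,"wy":0,"wz":0,"dx":0,"dy":0,"dz":0.001,"hand":-1},{"wx":0,"wy":0,"wz":0,"dx":0,"dy":0,"dz":0.0015,"hand":-1},{"wx":0,"wy":0,"wz":0,"dx":0,"dy":0,"dz":0.0015,"hand":-1}]'
```

```text
time: 6.0
tool_pos: [0.4419, 0.1777, 0.0124]
tool_rot: [0.0, 0.78, 0.626, 0.0]
contact_force: [-3.0, -1.5, 6.8]
gripper_width: 0.645
```

Seated: TCP is 12.4 mm against 6.4 mm on the bench, exactly the plate's 6 mm. I release and lift.

```bash
python3 -m pendant '[{"wx":0,"wy":0,"wz":0,"dx":0,"dy":0,"dz":0,"hand":1},{"wx":0,"wy":0,"wz":0,"dx":0,"dy":0,"dz":0,"hand":1},{"wx":0,"wy":0,"wz":0,"dx":0,"dy":0,"dz":0,"hand":1},{"wx":0,"wy":0,"wz":0,"dx":0,"dy":0,"dz":0,"hand":1},{"wx":0,"wy":0,"wz":0,"dx":0,"dy":0,"dz":0,"hand":1},{"wx":0,"wy":0,"wz":0,"dx":0,"dy":0,"dz":-0.03,"hand":1},{"wx":0,"wy":0,"wz":0,"dx":0,"dy":0,"dz":-0.06,"hand":1},{"wx":0,"wy":0,"wz":0,"dx":0,"dy":0,"dz":-0.1,"hand":1},{"wx":0,"wy":0,"wz":0,"dx":0,"dy":0,"dz":-0.14,"hand":1},{"wx":0,"wy":0,"wz":0,"dx":0,"dy":0,"dz":-0.14,"hand":1},{"wx":0,"wy":0,"wz":0,"dx":0,"dy":0,"dz":-0.14,"hand":1}]'
python3 - <<'E'
from h import *
im,d,P,c=grab('wrist'); save('w4',im); M=T(); print(M[:3,3],sensors.state()['joint_pos'])
print('mod',rect(im,d,P,c,(.441,.177),.037,.047,.06)); print('sl',rect(im,d,P,c,(.441,.177),.061,.072,.03))
E
```

```text
time: 6.92
tool_pos: [0.4434, 0.178, 0.154]
tool_rot: [0.002, 0.78, 0.626, 0.003]
contact_force: [-0.0, -1.0, -0.5]
gripper_width: 0.998
[0.4417 0.1776 0.1513] [ 0.2258 -0.2544  2.0337  0.      1.3599  0.4433]
mod {'c': (441.9, 177.2), 'wh': (55.9, 56.6), 'yaw': -12.4, 'z': 43.1, 'n': 2759}
sl {'c': (442.4, 177.2), 'wh': (29.6, 30.1), 'yaw': 6.2, 'z': 67.1, 'n': 1094}
```

View pics/w4.png

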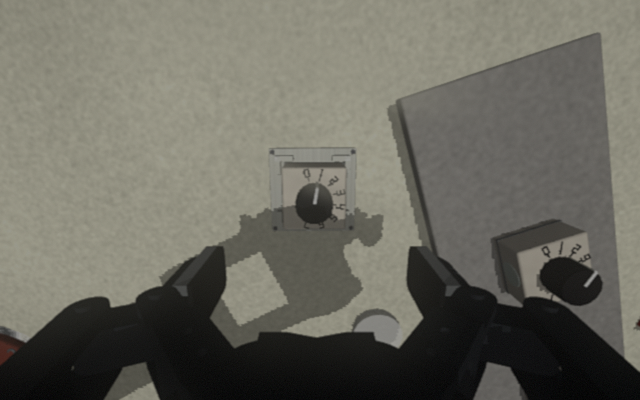

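View 7: the module sits flat inside the lips at (315,195), top at 43 mm, still at numeral 1. I pre-turn −75°, then go down around the sleeve and grip it.

```bash
python3 -m pendant '[{"wx":0,"wy":0,"wz":-7,"dx":0,"dy":-0.0005,"dz":0.0,"hand":1},{"wx":0,"wy":0,"wz":-14,"dx":0,"dy":-0.0005,"dz":0.01,"hand":1},{"wx":0,"wy":0,"wz":-21,"dx":0,"dy":-0.0005,"dz":0.02,"hand":1},{"wx":0,"wy":0,"wz":-28,"dx":0,"dy":-0.0005,"dz":0.03,"hand":1},{"wx":0,"wy":0,"wz":-35,"dx":0,"dy":-0.0005,"dz":0.03,"hand":1},{"wx":0,"wy":0,"wz":-42,"dx":0,"dy":-0.0005,"dz":0.03,"hand":1},{"wx":0,"wy":0,"wz":-49,"dx":0,"dy":-0.0005,"dz":0.03,"hand":1},{"wx":0,"wy":0,"wz":-56,"dx":0,"dy":-0.0005,"dz":0.03,"hand":1},{"wx":0,"wy":0,"wz":-63,"dx":0,"dy":-0.0005,"dz":0.04,"hand":1},{"wx":0,"wy":0,"wz":-70,"dx":0,"dy":-0.0005,"dz":0.05,"hand":1},{"wx":0,"wy":0,"wz":-75,"dx":0,"dy":-0.0005,"dz":0.065,"hand":1},{"wx":0,"wy":0,"wz":-75,"dx":0,"dy":-0.0005,"dz":0.085,"hand":1},{"wx":0,"wy":0,"wz":-75,"dx":0,"dy":-0.0005,"dz":0.098,"hand":1},{"wx":0,"wy":0,"wz":-75,"dx":0,"dy":-0.0005,"dz":0.106,"hand":1},{"wx":0,"wy":0,"wz":-75,"dx":0,"dy":-0.0005,"dz":0.106,"hand":1},{"wx":0,"wy":0,"wz":-75,"dx":0,"dy":-0.0005,"dz":0.106,"hand":1}]'
python3 -m pendant '[{"wx":0,"wy":0,"wz":0,"dx":0,"dy":0,"dz":0,"hand":-1},{"wx":0,"wy":0,"wz":0,"dx":0,"dy":0,"dz":0,"hand":-1},{"wx":0,"wy":0,"wz":0,"dx":0,"dy":0,"dz":0,"hand":-1},{"wx":0,"wy":0,"wz":0,"dx":0,"dy":0,"dz":0,"hand":-1},{"wx":0,"wy":0,"wz":0,"dx":0,"dy":0,"dz":0,"hand":-1},{"wx":0,"wy":0,"wz":0,"dx":0,"dy":0,"dz":0,"hand":-1},{"wx":0,"wy":0,"wz":0,"dx":0,"dy":0,"dz":0,"hand":-1},{"wx":0,"wy":0,"wz":0,"dx":0,"dy":0,"dz":0,"hand":-1},{"wx":0,"wy":0,"wz":0,"dx":0,"dy":0,"dz":0,"hand":-1},{"wx":0,"wy":0,"wz":0,"dx":0,"dy":0,"dz":0,"hand":-1}]'; python3 -c "
from h import *
s=sensors.state();print(s['joint_pos'],s['ft_torque'])"
```

```text
time: 8.3
tool_pos: [0.4396, 0.1773, 0.0431]
tool_rot: [-0.001, 0.237, 0.971, -0.001]
contact_force: [0.1, -0.0, 0.2]
gripper_width: 1.0
time: 9.13
tool_pos: [0.4413, 0.1777, 0.0452]
tool_rot: [0.001, 0.237, 0.971, 0.0]
contact_force: [-1.3, 1.6, 6.5]
gripper_width: 0.326
[ 0.2262 -0.1123  2.1048  0.0002  1.1477 -0.8652] [ 0.0538  0.1999 -0.0673]
```

The sleeve is held: width reads 0.326, about 28 mm. I turn it clockwise 124°, which covers 4 × 30° plus about 5° of housing play, then look before releasing.

```bash
python3 -m pendant '[{"wx":0,"wy":0,"wz":6,"dx":0,"dy":0,"dz":0,"hand":-1},{"wx":0,"wy":0,"wz":12,"dx":0,"dy":0,"dz":0,"hand":-1},{"wx":0,"wy":0,"wz":19,"dx":0,"dy":0,"dz":0,"hand":-1},{"wx":0,"wy":0,"wz":26,"dx":0,"dy":0,"dz":0,"hand":-1},{"wx":0,"wy":0,"wz":33,"dx":0,"dy":0,"dz":0,"hand":-1},{"wx":0,"wy":0,"wz":40,"dx":0,"dy":0,"dz":0,"hand":-1},{"wx":0,"wy":0,"wz":47,"dx":0,"dy":0,"dz":0,"hand":-1},{"wx":0,"wy":0,"wz":54,"dx":0,"dy":0,"dz":0,"hand":-1},{"wx":0,"wy":0,"wz":61,"dx":0,"dy":0,"dz":0,"hand":-1},{"wx":0,"wy":0,"wz":68,"dx":0,"dy":0,"dz":0,"hand":-1},{"wx":0,"wy":0,"wz":75,"dx":0,"dy":0,"dz":0,"hand":-1},{"wx":0,"wy":0,"wz":82,"dx":0,"dy":0,"dz":0,"hand":-1},{"wx":0,"wy":0,"wz":89,"dx":0,"dy":0,"dz":0,"hand":-1},{"wx":0,"wy":0,"wz":96,"dx":0,"dy":0,"dz":0,"hand":-1},{"wx":0,"wy":0,"wz":103,"dx":0,"dy":0,"dz":0,"hand":-1},{"wx":0,"wy":0,"wz":110,"dx":0,"dy":0,"dz":0,"hand":-1},{"wx":0,"wy":0,"wz":117,"dx":0,"dy":0,"dz":0,"hand":-1},{"wx":0,"wy":0,"wz":124,"dx":0,"dy":0,"dz":0,"hand":-1},{"wx":0,"wy":0,"wz":124,"dx":0,"dy":0,"dz":0,"hand":-1},{"wx":0,"wy":0,"wz":124,"dx":0,"dy":0,"dz":0,"hand":-1}]'
python3 - <<'E'
from h import *
s=sensors.state();print(s['joint_pos'],s['ft_torque'])
E
```

```text
time: 10.8
tool_pos: [0.4418, 0.1778, 0.0453]
tool_rot: [-0.0, 0.969, 0.248, 0.001]
contact_force: [1.6, 1.7, 5.3]
gripper_width: 0.326
[ 0.2261 -0.112   2.1045  0.0001  1.1463  1.296 ] [ 0.0563 -0.3175 -0.1348]
```

Torque is small. I release, rise, and turn back −49° to line up with the housing, then look.

```bash
python3 -m pendant '[{"wx":0,"wy":0,"wz":0,"dx":0,"dy":0,"dz":0,"hand":1},{"wx":0,"wy":0,"wz":0,"dx":0,"dy":0,"dz":0,"hand":1},{"wx":0,"wy":0,"wz":0,"dx":0,"dy":0,"dz":0,"hand":1},{"wx":0,"wy":0,"wz":0,"dx":0,"dy":0,"dz":0,"hand":1},{"wx":0,"wy":0,"wz":0,"dx":0,"dy":0,"dz":0,"hand":1},{"wx":0,"wy":0,"wz":0,"dx":0,"dy":0,"dz":-0.03,"hand":1},{"wx":0,"wy":0,"wz":-7,"dx":0,"dy":0,"dz":-0.06,"hand":1},{"wx":0,"wy":0,"wz":-14,"dx":0,"dy":0,"dz":-0.08,"hand":1},{"wx":0,"wy":0,"wz":-21,"dx":0,"dy":0,"dz":-0.08,"hand":1},{"wx":0,"wy":0,"wz":-28,"dx":0,"dy":0,"dz":-0.08,"hand":1},{"wx":0,"wy":0,"wz":-35,"dx":0,"dy":0,"dz":-0.08,"hand":1},{"wx":0,"wy":0,"wz":-42,"dx":0,"dy":0,"dz":-0.08,"hand":1},{"wx":0,"wy":0,"wz":-49,"dx":0,"dy":0,"dz":-0.08,"hand":1},{"wx":0,"wy":0,"wz":-49,"dx":0,"dy":0,"dz":-0.08,"hand":1},{"wx":0,"wy":0,"wz":-49,"dx":0,"dy":0,"dz":-0.08,"hand":1}]'
python3 - <<'E'
from h import *
im,d,P,c=grab('wrist'); M=T(); print(M[:3,3])
u,v=proj([.442,.177,.05],P,c)[0].astype(int);print(u,v)
save('w5',cv2.resize(im[max(v-60,0):v+60,u-80:u+80],(800,600),interpolation=cv2.INTER_CUBIC)); save('w5f',im)
a=(im,d,P,c)
m=rect(*a,(.441,.177),.037,.047,.06); print('mod',m); print('sl',rect(*a,(.441,.177),.061,.072,.03))
# line: bright pixels on the sleeve top
W=cloud(d,P,c); s=(W[...,2]>.062)&(W[...,2]<.072)&(np.hypot(W[...,0]-m['c'][0]/1e3,W[...,1]-m['c'][1]/1e3)<.014)
g=im.min(-1); b=s&(g>110); p=W[b][:,:2]; 
ctr=W[s][:,:2].mean(0); q=p.mean(0)-np.array(m['c'])/1e3; print('line',b.sum(),q*1e3,'yaw',np.degrees(np.arctan2(q[1],q[0])),'numeral',(105-(np.degrees(np.arctan2(q[1],q[0]))-m['yaw']))/30)
plan(m['c'][0]/1e3,m['c'][1]/1e3,.0124,m['yaw'])
E
```

```text
time: 12.05
tool_pos: [0.4404, 0.1775, 0.1241]
tool_rot: [-0.0, 0.781, 0.625, -0.0]
contact_force: [-0.6, 0.0, -0.6]
gripper_width: 1.002
[0.4404 0.1775 0.1241]
318 209
mod {'c': (440.8, 177.2), 'wh': (56.1, 56.4), 'yaw': -11.4, 'z': 43.1, 'n': 3376}
sl {'c': (440.8, 177.4), 'wh': (29.6, 29.7), 'yaw': -13.7, 'z': 67.1, 'n': 1413}
line 0 [nan nan] yaw nan numeral nan
dx -0.0002 dy 0.0004 dz 0.1117 wz -1.2 tilt [-0.0003 -0.0001 -1.    ] rows>=3<stdin>:10: RuntimeWarning: Mean of empty slice.
  ret = um.true_divide(
```

View pics/w5.png

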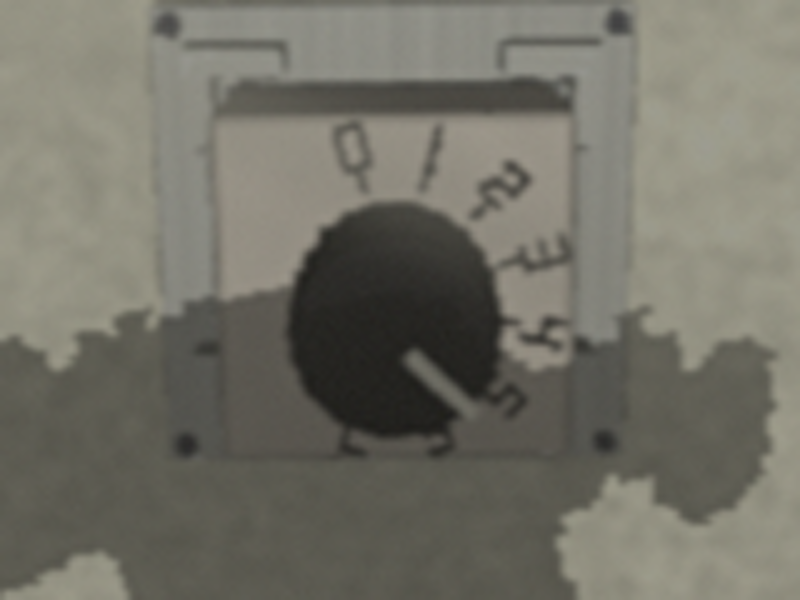

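View 8: the line points at 5, from (408,352) to (475,412) in the crop. I check the angle numerically.

Run:
```python
from h import *
im,d,P,c=grab('wrist'); W=cloud(d,P,c); g=im.min(-1).astype(int)
s=(np.abs(W[...,2]-.067)<.005)&(np.hypot(W[...,0]-.4408,W[...,1]-.1774)<.0145)
print(np.percentile(g[s],[5,50,80,90,95,99]))
b=s&(g>75); uv=np.argwhere(b)[:,::-1]; X=onplane(uv,P,c,.066)[:,:2]
q=X.mean(0); vx,vy,_,_=cv2.fitLine(X.astype(np.float32)*1000,cv2.DIST_L2,0,.01,.01).ravel()
if vx*(q[0]-.4408)+vy*(q[1]-.1774)<0: vx,vy=-vx,-vy
y=np.degrees(np.arctan2(vy,vx)); print(b.sum(),'yaw',y,'numeral',(105-(y+11.4))/30)
```

```text
[30.   35.   44.   52.   59.   94.74]
54 yaw -56.44552 numeral 5.0015173
```

The sleeve is at 5.00. I regrasp the housing.

```bash
python3 -m pendant '[{"wx":0,"wy":0,"wz":-1,"dx":0,"dy":0,"dz":0.03,"hand":1},{"wx":0,"wy":0,"wz":-1,"dx":0,"dy":0,"dz":0.06,"hand":1},{"wx":0,"wy":0,"wz":-1,"dx":0,"dy":0,"dz":0.085,"hand":1},{"wx":0,"wy":0,"wz":-1,"dx":0,"dy":0,"dz":0.1,"hand":1},{"wx":0,"wy":0,"wz":-1,"dx":0,"dy":0,"dz":0.111,"hand":1},{"wx":0,"wy":0,"wz":-1,"dx":0,"dy":0,"dz":0.111,"hand":1},{"wx":0,"wy":0,"wz":-1,"dx":0,"dy":0,"dz":0.111,"hand":1},{"wx":0,"wy":0,"wz":-1,"dx":0,"dy":0,"dz":0.111,"hand":-1},{"wx":0,"wy":0,"wz":-1,"dx":0,"dy":0,"dz":0.111,"hand":-1},{"wx":0,"wy":0,"wz":-1,"dx":0,"dy":0,"dz":0.111,"hand":-1},{"wx":0,"wy":0,"wz":-1,"dx":0,"dy":0,"dz":0.111,"hand":-1},{"wx":0,"wy":0,"wz":-1,"dx":0,"dy":0,"dz":0.111,"hand":-1},{"wx":0,"wy":0,"wz":-1,"dx":0,"dy":0,"dz":0.111,"hand":-1},{"wx":0,"wy":0,"wz":-1,"dx":0,"dy":0,"dz":0.111,"hand":-1},{"wx":0,"wy":0,"wz":-1,"dx":0,"dy":0,"dz":0.111,"hand":-1}]'
python3 -m pendant '[{"wx":0,"wy":0,"wz":0,"dx":0,"dy":0,"dz":-0.01,"hand":-1},{"wx":0,"wy":0,"wz":0,"dx":0,"dy":0,"dz":-0.03,"hand":-1},{"wx":0,"wy":0,"wz":0,"dx":0,"dy":0,"dz":-0.06,"hand":-1},{"wx":0,"wy":0,"wz":0,"dx":0,"dy":0,"dz":-0.1,"hand":-1},{"wx":0,"wy":0,"wz":0,"dx":0,"dy":0,"dz":-0.14,"hand":-1},{"wx":0,"wy":0,"wz":0,"dx":0,"dy":0,"dz":-0.17,"hand":-1},{"wx":0,"wy":0,"wz":0,"dx":0,"dy":0,"dz":-0.17,"hand":-1},{"wx":0,"wy":0,"wz":0,"dx":0,"dy":0,"dz":-0.17,"hand":-1}]'
python3 - <<'E'
from h import *
# shelf row from an averaged top view
L=[];Rr=[];S=[]
for i in range(4):
    a=grab('top')
    l=rect(*a,(.6228,.0827),.07,.084);r=rect(*a,(.639,-.0685),.07,.084);L.append((*l['c'],l['yaw']));Rr.append((*r['c'],r['yaw']))
W=cloud(a[1],a[2],a[3]); m=(np.abs(W[...,2]-.04)<.006)&(W[...,0]>.5)&(W[...,0]<.76)&(np.abs(W[...,1])<.3)
n,lab,st,_=cv2.connectedComponentsWithStats(m.astype(np.uint8)); k=1+np.argmax(st[1:,4])
print('shelf',cv2.minAreaRect((W[lab==k][:,:2]*1000).astype(np.float32)))
L=np.median(L,0);Rr=np.median(Rr,0);d=L-Rr
print(L,Rr,'mid',(L+Rr)/2,'row yaw',np.degrees(np.arctan2(d[1],d[0]))-90,np.hypot(*d[:2]))
mid=(L+Rr)/2; plan(mid[0]/1e3,mid[1]/1e3,.18,6.3)
E
```

```text
time: 13.4
tool_pos: [0.4421, 0.178, 0.0152]
tool_rot: [0.001, 0.774, 0.633, 0.001]
contact_force: [-0.9, -0.7, 6.7]
gripper_width: 0.641
time: 14.07
tool_pos: [0.4413, 0.1777, 0.1849]
tool_rot: [0.001, 0.774, 0.633, 0.002]
contact_force: [-1.1, -0.2, -5.3]
gripper_width: 0.644
shelf ((629.74560546875, 22.670913696289062), (160.2496795654297, 460.12835693359375), 5.490487098693848)
[622.85  82.8    6.5 ] [639.25 -68.7    7.1 ] mid [631.05   7.05   6.8 ] row yaw 6.17825758754546 152.3850714473042
dx -0.1283 dy 0.2224 dz -0.0011 wz -17.8 tilt [-0.0059 -0.0014 -1.    ] rows>=7
```

```bash
python3 -m pendant '[{"wx":0,"wy":0,"wz":-1,"dx":-0.01,"dy":0.018,"dz":0,"hand":-1},{"wx":0,"wy":0,"wz":-3,"dx":-0.025,"dy":0.043,"dz":0,"hand":-1},{"wx":0,"wy":0,"wz":-6,"dx":-0.042,"dy":0.073,"dz":0,"hand":-1},{"wx":0,"wy":0,"wz":-9,"dx":-0.06,"dy":0.103,"dz":0,"hand":-1},{"wx":0,"wy":0,"wz":-12,"dx":-0.077,"dy":0.133,"dz":0,"hand":-1},{"wx":0,"wy":0,"wz":-15,"dx":-0.094,"dy":0.163,"dz":0,"hand":-1},{"wx":0,"wy":0,"wz":-17,"dx":-0.11,"dy":0.19,"dz":0,"hand":-1},{"wx":0,"wy":0,"wz":-17.5,"dx":-0.12,"dy":0.208,"dz":0,"hand":-1},{"wx":0,"wy":0,"wz":-17.5,"dx":-0.126,"dy":0.218,"dz":0,"hand":-1},{"wx":0,"wy":0,"wz":-17.5,"dx":-0.1283,"dy":0.2224,"dz":0,"hand":-1},{"wx":0,"wy":0,"wz":-17.5,"dx":-0.1283,"dy":0.2224,"dz":0,"hand":-1},{"wx":0,"wy":0,"wz":-17.5,"dx":-0.1283,"dy":0.2224,"dz":0,"hand":-1},{"wx":0,"wy":0,"wz":-17.5,"dx":-0.1283,"dy":0.2224,"dz":0,"hand":-1}]'
cat > chk.py <<'E'
from h import *
im,d,P,c=grab('wrist'); M=T(); import sys; save(sys.argv[1],im); print(M[:3,3],np.degrees(np.arctan2(M[1,1],M[0,1])))
L=rect(im,d,P,c,(.6228,.0827),.07,.084,.055); print('left',L)
zz=M[2,3]; W=cloud(d,P,c)
# held housing top: points within +-30 mm of the tool, tool frame
Q=(W-M[:3,3])@M[:3,:3]*1000
m=(d>0)&(np.abs(Q[...,2]+30)<6)&(Q[...,0]>15)&(np.abs(Q[...,1])<40)&(Q[...,0]<40)
q=Q[m&(im.min(-1)>60)]
if len(q): print('held',np.median(q[:,2]),[np.percentile(q[:,0],k).round(1) for k in (90,99,100)],[np.percentile(q[:,1],k).round(1) for k in (0,1,99,100)])
E
python3 chk.py w6
```

```text
time: 15.35
tool_pos: [0.632, 0.0087, 0.1828]
tool_rot: [-0.001, 0.669, 0.744, -0.0]
contact_force: [0.1, -1.3, -4.5]
gripper_width: 0.643
[0.6322 0.0087 0.1831] 6.104272465836833
left {'c': (623.1, 82.5), 'wh': (56.8, 55.6), 'yaw': 6.0, 'z': 77.2, 'n': 3740}
held -27.48822237476749 [np.float64(26.6), np.float64(27.2), np.float64(27.5)] [np.float64(-28.3), np.float64(-27.4), np.float64(26.7), np.float64(27.8)]
```

View pics/w6.png

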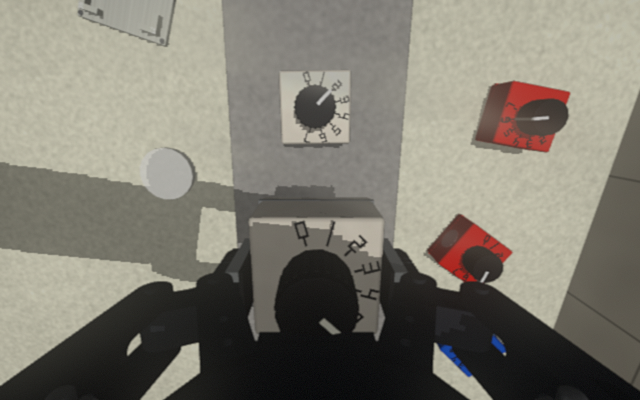

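View 9: the held module is square in the jaws, its scale on the same side (+x) as the left module's at (315,108), and its line at 5. Its underside is about 8.7 mm below the TCP. I lower it into the gap.

```bash
python3 -m pendant '[{"wx":0,"wy":0,"wz":0,"dx":-0.0017,"dy":-0.0012,"dz":0.02,"hand":-1},{"wx":0,"wy":0,"wz":0,"dx":-0.0017,"dy":-0.0012,"dz":0.045,"hand":-1},{"wx":0,"wy":0,"wz":0,"dx":-0.0017,"dy":-0.0012,"dz":0.07,"hand":-1},{"wx":0,"wy":0,"wz":0,"dx":-0.0017,"dy":-0.0012,"dz":0.09,"hand":-1},{"wx":0,"wy":0,"wz":0,"dx":-0.0017,"dy":-0.0012,"dz":0.105,"hand":-1},{"wx":0,"wy":0,"wz":0,"dx":-0.0017,"dy":-0.0012,"dz":0.116,"hand":-1},{"wx":0,"wy":0,"wz":0,"dx":-0.0017,"dy":-0.0012,"dz":0.124,"hand":-1},{"wx":0,"wy":0,"wz":0,"dx":-0.0017,"dy":-0.0012,"dz":0.129,"hand":-1},{"wx":0,"wy":0,"wz":0,"dx":-0.0017,"dy":-0.0012,"dz":0.131,"hand":-1},{"wx":0,"wy":0,"wz":0,"dx":-0.0017,"dy":-0.0012,"dz":0.131,"hand":-1},{"wx":0,"wy":0,"wz":0,"dx":-0.0017,"dy":-0.0012,"dz":0.131,"hand":-1}]'
python3 chk.py w7 | head -1
```

```text
time: 16.32
tool_pos: [0.6329, 0.0057, 0.0535]
tool_rot: [0.001, 0.669, 0.743, 0.001]
contact_force: [-0.3, -0.1, -4.3]
gripper_width: 0.642
[0.633  0.0057 0.0536] 6.033719616902821
```

```bash
python3 -m pendant '[{"wx":0,"wy":0,"wz":0,"dx":0,"dy":0,"dz":0.001,"hand":-1},{"wx":0,"wy":0,"wz":0,"dx":0,"dy":0,"dz":0.002,"hand":-1},{"wx":0,"wy":0,"wz":0,"dx":0,"dy":0,"dz":0.002,"hand":-1}]'
```

```text
time: 16.62
tool_pos: [0.6321, 0.0057, 0.0504]
tool_rot: [0.0, 0.669, 0.743, 0.0]
contact_force: [0.5, 0.5, -4.3]
gripper_width: 0.641
```

```bash
python3 -m pendant '[{"wx":0,"wy":0,"wz":0,"dx":0,"dy":0,"dz":0.0008,"hand":-1},{"wx":0,"wy":0,"wz":0,"dx":0,"dy":0,"dz":0.0015,"hand":-1},{"wx":0,"wy":0,"wz":0,"dx":0,"dy":0,"dz":0.0015,"hand":-1}]'
```

```text
time: 16.87
tool_pos: [0.6322, 0.0057, 0.0492]
tool_rot: [0.0, 0.669, 0.743, 0.0]
contact_force: [-0.7, -0.3, -1.6]
gripper_width: 0.644
```

Touching down: the weight is partly carried by the shelf. I lower 0.4 mm more, release and rise.

```bash
python3 -m pendant '[{"wx":0,"wy":0,"wz":0,"dx":0,"dy":0,"dz":0.0004,"hand":-1},{"wx":0,"wy":0,"wz":0,"dx":0,"dy":0,"dz":0.0004,"hand":-1},{"wx":0,"wy":0,"wz":0,"dx":0,"dy":0,"dz":0.0004,"hand":1},{"wx":0,"wy":0,"wz":0,"dx":0,"dy":0,"dz":0.0004,"hand":1},{"wx":0,"wy":0,"wz":0,"dx":0,"dy":0,"dz":0.0004,"hand":1},{"wx":0,"wy":0,"wz":0,"dx":0,"dy":0,"dz":0.0004,"hand":1},{"wx":0,"wy":0,"wz":0,"dx":0,"dy":0,"dz":0.0004,"hand":1},{"wx":0,"wy":0,"wz":0,"dx":0,"dy":0,"dz":0.0004,"hand":1},{"wx":0,"wy":0,"wz":0,"dx":0,"dy":0,"dz":-0.03,"hand":1},{"wx":0,"wy":0,"wz":0,"dx":0,"dy":0,"dz":-0.06,"hand":1},{"wx":0,"wy":0,"wz":0,"dx":0,"dy":0,"dz":-0.1,"hand":1},{"wx":0,"wy":0,"wz":0,"dx":0,"dy":0,"dz":-0.13,"hand":1},{"wx":0,"wy":0,"wz":0,"dx":0,"dy":0,"dz":-0.15,"hand":1},{"wx":0,"wy":0,"wz":0,"dx":0,"dy":0,"dz":-0.15,"hand":1},{"wx":0,"wy":0,"wz":0,"dx":0,"dy":0,"dz":-0.15,"hand":1}]'
python3 - <<'E'
from h import *
a=grab('wrist'); im,d,P,c=a; save('w8',im)
m=rect(*a,(.631,.007),.07,.084,.05); print('mod',m); print('left',rect(*a,(.6228,.0827),.07,.084,.045)); print('right',rect(*a,(.639,-.0685),.07,.084,.045))
x,y=np.array(m['c'])/1e3; W=cloud(d,P,c); g=im.min(-1).astype(int)
s=(np.abs(W[...,2]-.1)<.006)&(np.hypot(W[...,0]-x,W[...,1]-y)<.0145); print(np.percentile(g[s],[50,95,99]))
b=s&(g>90); X=onplane(np.argwhere(b)[:,::-1],P,c,.1)[:,:2]
vx,vy,_,_=cv2.fitLine(X.astype(np.float32)*1000,cv2.DIST_L2,0,.01,.01).ravel()
if vx*(X[:,0].mean()-x)+vy*(X[:,1].mean()-y)<0: vx,vy=-vx,-vy
print(b.sum(),'numeral',(105-(np.degrees(np.arctan2(vy,vx))-m['yaw']))/30)
E
```

```text
time: 18.12
tool_pos: [0.633, 0.0057, 0.2006]
tool_rot: [0.001, 0.669, 0.743, 0.001]
contact_force: [-0.4, -0.1, -0.4]
gripper_width: 0.998
mod {'c': (632.3, 7.4), 'wh': (56.0, 99.1), 'yaw': 5.9, 'z': 77.1, 'n': 2628}
left {'c': (622.9, 82.5), 'wh': (56.5, 56.1), 'yaw': 6.1, 'z': 77.2, 'n': 3289}
right {'c': (639.4, -68.6), 'wh': (56.3, 56.2), 'yaw': 7.3, 'z': 77.0, 'n': 2065}
[ 52.    86.   131.02]
37 numeral 5.6060376
```

View pics/w8.png

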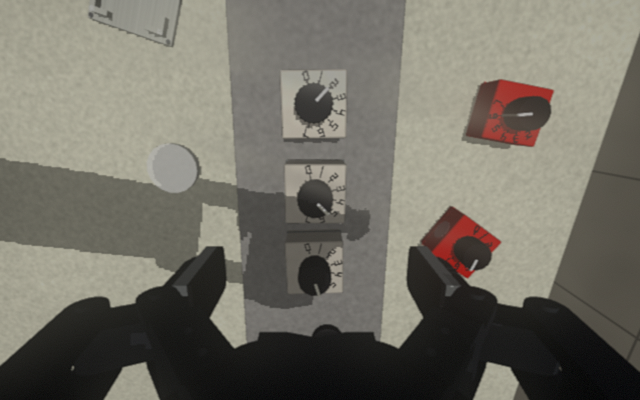

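View 10: all three modules stand in a row with scales to +x, and the new one at (315,195) has its line towards 5. The block mask caught its neighbours and the numeral read 5.6, so I measure again with tighter masks.

Run:
```python
from h import *
for n in ('wrist','top'):
    a=grab(n); im,d,P,c=a
    m=rect(*a,(.6312,.0065),.07,.084,.0415); print(n,'mod',m); x,y=np.array(m['c'])/1e3
    W=cloud(d,P,c); g=im.min(-1).astype(int); s=(np.abs(W[...,2]-.1)<.006); rr=np.hypot(W[...,0]-x,W[...,1]-y)
    s&=rr<.02; cx=W[s][:,:2].mean(0); print('sleeve ctr',cx*1000)
    s=cv2.erode(s.astype(np.uint8),np.ones((3,3)))>0
    for t in (80,100,120):
        b=s&(g>t)
        if b.sum()<4: continue
        X=onplane(np.argwhere(b)[:,::-1],P,c,.1)[:,:2]
        q=X.mean(0)-cx; print(t,b.sum(),q*1000,'numeral by mean',(105-np.degrees(np.arctan2(q[1],q[0]))+6)/30)
    if n=='wrist':
        u,v=proj([x,y,.1],P,c)[0].astype(int); save('w9',cv2.resize(im[v-45:v+45,u-60:u+60],(800,600),interpolation=cv2.INTER_CUBIC))
    else:
        for k,X,z in (('left',(.6228,.0827),.07),('right',(.639,-.0685),.07)): print(k,rect(*a,X,z,.084,.045))
        for k in ('dish','cap'): print(k,[np.round(r['position'],3) for r in finder.look_for('top',k)][:2])
```

```text
wrist mod {'c': (632.2, 4.7), 'wh': (56.6, 56.7), 'yaw': 6.0, 'z': 77.1, 'n': 2572}
sleeve ctr [632.3453   5.9752]
80 41 [ 6.1721 -6.5282] numeral by mean 5.253542104972582
100 26 [ 5.9289 -6.4514] numeral by mean 5.2805558832324095
120 14 [ 4.2347 -4.9162] numeral by mean 5.341953644367566
top mod {'c': (605.3, 25.4), 'wh': (5.5, 7.3), 'yaw': 0.4, 'z': 74.9, 'n': 19}
sleeve ctr [nan nan]
left {'c': (608.3, 75.3), 'wh': (25.5, 45.2), 'yaw': 8.8, 'z': 75.6, 'n': 255}
right {'c': (0.0, 0.0), 'wh': (0.0, 0.0), 'yaw': 0.0, 'z': nan, 'n': 0}
dish [array([ 0.472, -0.001,  0.012])]
cap [array([ 0.664, -0.188,  0.051])]<stdin>:6: RuntimeWarning: Mean of empty slice.
  ret = um.true_divide(
  return _methods._mean(a, axis=axis, dtype=dtype,
  ret = ret.dtype.type(ret / rcount)
```

View pics/w9.png

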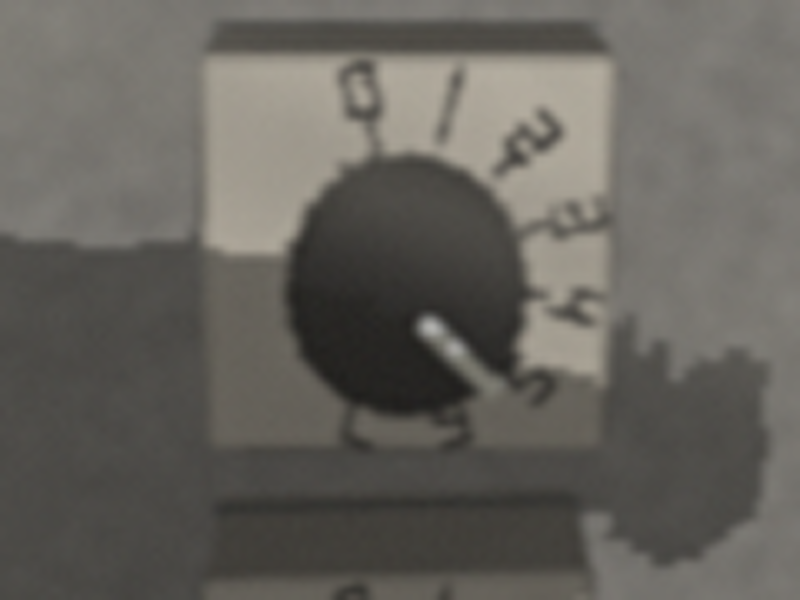

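View 11: the line points exactly at 5; the brightness mean was biased by the line's lit side face. The arm hides the top view, so I retreat up and back for a last top check.

```bash
python3 -m pendant '[{"wx":0,"wy":0,"wz":0,"dx":0,"dy":0,"dz":-0.03,"hand":1},{"wx":0,"wy":0,"wz":0,"dx":0.0,"dy":-0.02,"dz":-0.05,"hand":1},{"wx":0,"wy":0,"wz":0,"dx":0,"dy":-0.05,"dz":-0.05,"hand":1},{"wx":0,"wy":0,"wz":0,"dx":0,"dy":-0.08,"dz":-0.05,"hand":1},{"wx":0,"wy":0,"wz":0,"dx":0,"dy":-0.11,"dz":-0.05,"hand":1},{"wx":0,"wy":0,"wz":0,"dx":0,"dy":-0.14,"dz":-0.05,"hand":1},{"wx":0,"wy":0,"wz":0,"dx":0,"dy":-0.17,"dz":-0.05,"hand":1},{"wx":0,"wy":0,"wz":0,"dx":0,"dy":-0.2,"dz":-0.05,"hand":1},{"wx":0,"wy":0,"wz":0,"dx":0,"dy":-0.22,"dz":-0.05,"hand":1},{"wx":0,"wy":0,"wz":0,"dx":0,"dy":-0.24,"dz":-0.05,"hand":1},{"wx":0,"wy":0,"wz":0,"dx":0,"dy":-0.24,"dz":-0.05,"hand":1},{"wx":0,"wy":0,"wz":0,"dx":0,"dy":-0.24,"dz":-0.05,"hand":1}]'
python3 - <<'E'
from h import *
a=grab('top'); save('t9',a[0])
for k,X in (('mod',(.6315,.006)),('left',(.6228,.0827)),('right',(.639,-.0685))): print(k,rect(*a,X,.07,.084,.042),'sl',rect(*a,X,.094,.108,.03)['c'])
for k in ('dish','cap'): print(k,[np.round(r['position'],3) for r in finder.look_for('top',k)][:2])
b=np.load('top0.npz')['im']
for k,(u,v) in (('dish',(330,283)),('cap',(422,186))): print(k,np.abs(a[0][v-16:v+16,u-16:u+16].astype(int)-b[v-16:v+16,u-16:u+16]).mean())
E
```

```text
time: 19.37
tool_pos: [0.3929, -0.0195, 0.248]
tool_rot: [-0.0, 0.669, 0.743, 0.0]
contact_force: [0.5, -0.3, -0.9]
gripper_width: 1.0
mod {'c': (632.2, 5.2), 'wh': (56.0, 55.8), 'yaw': 5.8, 'z': 75.5, 'n': 698} sl (631.8, 5.8)
left {'c': (622.8, 82.8), 'wh': (56.0, 56.4), 'yaw': 6.2, 'z': 75.6, 'n': 699} sl (622.8, 83.0)
right {'c': (639.1, -68.7), 'wh': (56.3, 56.2), 'yaw': 6.8, 'z': 75.5, 'n': 701} sl (638.7, -68.0)
dish [array([ 0.471, -0.   ,  0.01 ])]
cap [array([0.634, 0.006, 0.102]), array([ 0.663, -0.171,  0.05 ])]
dish 0.7731119791666666
cap 0.8909505208333334
```

```bash
python3 -c "
from plant import job
print(job.job_done())"
```

```text
the job is handed in; nothing more can be done
None
```

The module stands upright on the shelf in the gap between the other two, set to 5, and the job is handed in. It took about 19.4 s of robot time. I carried it only by the housing. I set the sleeve in the holder, turning it clockwise from 1 to 5.

**Last checks:**
- **Sleeve setting:** it measured 5.00 in the holder. On the shelf the close-up shows the line on 5. Two brightness-based readings there gave 5.25–5.6; I put the difference down to the line's lit side face and a mask that caught other bright parts.
- **Position on the shelf:** its yaw is 5.8°, against 5.5° for the shelf and 6.2° and 6.8° for its neighbours. It is about 1 mm off the row line and 1–2 mm off the middle of the gap, which leaves roughly 18–21 mm clear on each side. Its scale faces the same way as theirs.
- **Other objects:** the two other modules, the dish and the cap are where they were at the start. In the last top view the finder's first answer for the cap was the module's black sleeve. Its second answer and the unchanged pixels at the cap's spot show the cap did not move.
- **Forces:** the highest contact reading at the end of a move was about 7 N. One move call was refused at the start because keys were missing; it moved nothing.

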